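# Zero the portion scale with its tub in place

## Robot

A 7-joint arm with a two-finger parallel gripper is mounted at the origin on a cart in front of the work surface, level with it; the furniture and walls round the work are solid. World frame = base frame: x ahead of the robot, y to its left, z up, the work surface at z = 0. Lengths are in m, angles in rad, forces in N, time in s.
With the tool pointing down it reaches from about 0.35 to 0.9 m from the base axis. Payload 7.2 kg.
Tool frame: the origin (TCP) lies on the centre line of the jaws, within the pads' length; the fingertips stand 19 mm ahead of it and the grasp point (between the pads) is the TCP; x points along the fingers, z is the direction in which the jaws open and shut, and the axes are right-handed (so a half turn about x gives the same grasp; the last joint's range is limited). The gripper opens to 88 mm and grips with 3 to 60 N. Pads are 20 mm wide; open, the fingers measure 115 mm over their backs; the gripper's body (75 mm by 178 mm) begins 61 mm behind the grasp point.
Start: joints at [1.075, 0.411, -0.013, 1.596, 0.006, 1.134, -0.082], TCP at [0.259, -0.569, 0.242] pointing down, gripper open.
Joint ranges: [-2.95, 2.95], [-0.29, 1.99], [-1.47, 1.44], [0.14, 2.54], [-1.03, 4.17], [0.13, 1.85], [-2.86, 2.86]. Speed limits (rad/s): [2.39, 2.39, 3.01, 3.01, 3.14, 3.14, 3.14].

## Interface

Orientations are given as a unit quaternion [x, y, z, w].
In Python, from workcell import get_state, read_camera, sign_off gives the robot as it stands.
- The arm moves only by the tool apply_moves, never from a script. Its argument "motion" is a list of rows, each an object with "translation": the shift along the tool's x, y, z in units of 500 mm (1.0 is 500 mm), a list of three; "angular": the turn, a rotation vector about the tool's x, y, z in units of 2 rad (1.0 is 2 rad), a list of three; "claw": the gripper's target within -1 to 1 (fully open at 1, half-way at 0, shut at -1). A call has 1 to 8 rows; each row is the pose to reach, as a shift and turn from the pose commanded when the call began, along the tool's axes at that moment; what a row does not reach only later rows make up. A row lasts 1/8 s, in which the tool goes at most 62.5 mm and 10.7 degrees, less where a joint would pass 70% of its speed; a pose out of reach is approached as far as the arm can. A call with a number of a shift or a turn outside -1 to 1 is refused whole. A call with a gripper value outside its range is refused whole. The fingers move at their own pace and stop on an object; "force" is the grip in N (left out, the last holds). Time passes only in rows, so rows that repeat a pose let the fingers close. It gives the time, the measured TCP pose, the force and the opening at its end, in the units of the state.
- get_state(): the state, without advancing time (a new reading comes with each control period).
- read_camera(name): name is "side" or "top" or "wrist"; returns a dict with "frame" (420x560x3 uint8, blue, green, red), "depth" (420x560 float32, m along the optical axis (not along the pixel's ray), 0 where there is no reading), "K" (3x3 intrinsics, pixels), "world_from_camera" (4x4, takes a point from camera to world coordinates). Camera axes: x right, y up, looking along -z (the intrinsics and any distortion apply to the point x, -y, -z); pixel columns grow to the right and rows downward; lengths in m; the calibration is good to about 2 mm. A picture is of the moment at which its call begins.
- sign_off(): hands the job in, once; it reports no verdict.
The state is a dict: "clock": time; "qpos": joint angles; "joint_vel": joint speeds; "joint_efforts": joint torques, N m; "tcp_pos": TCP position; "tool_rot": TCP orientation; "force": force on the tool from outside, world axes, zero at the start; "torque": the same for the moment, N m; "gripper_width": finger opening in m.
Only numpy, scipy, OpenCV 4.12 (cv2) and the standard library are available. Lean on these libraries where they do the work, as an engineer would, in place of code of your own. Each camera call takes 0.05 s, during which the arm holds its last target. There are 200 camera calls.

## Task

Zero the portion scale with the tub left standing on its platter, using the closed fingertips: first tip the rocker switch on by pressing its raised robot-side end all the way down, then press the long key fully down so that it stays down, then press the round key fully down and keep it there; the program finishes while still holding the round key down. Do not press the square key or press things out of order, and do not pick up or shift the tub or the other things on the table.

Things in the scene. Friction and masses are not known exactly. Their poses are not given: they have to be found in the camera images.
- scale: grey fixed portion scale, 250 (x) x 280 (y) mm, key deck 50 mm above the table. Origin under its centre; x points from the deck (robot side) to the steel platter (170 x 220 mm, top 62 mm above the table, centre at x = +36 mm). Four white controls stand in a row along y at x = -85 mm, 60 mm apart, each on a black plate (64 x 46 x 2 mm); which is in which place varies.
- rocker_station: black plate of the rocker switch, the rocker included. Origin: centre of the plate's underside, on the deck, 50 mm above the table; x points to the platter, as the scale's does.
- rocker_near_end (a point): on the face of the rocker's robot-side half, 20 mm from the pivot: press here, straight down; moves with it. Rocker 50 mm long (x), 34 wide, halves in a shallow V, pivot over the plate's centre, 62 mm above the table. Off: this half slopes up, its end 72 mm above the table; the far half is level. On: this half is level at 62 mm, the far half slopes up.
- rocker (a joint): rocker angle in rad: 0 to 0.06 at the start (off), 0.4 = fully on (robot-side half down). It stays where it is left; a push of about 2 to 3 N at its end moves it.
- long_key_station: black plate of the long key, the key included. Origin: centre of the plate's underside, on the deck, 50 mm above the table; x points to the platter, as the scale's does.
- long_key_top (a point): centre of the top of the long bar-shaped key, 54 mm (x) by 14 mm (y), 64 mm above the table when up. It moves with the key.
- long_key (a joint): how far the long key is pressed down, m: 0 = up, 0.006 = fully down. It has no return spring: about 3 N pushes it and it stays where it is left.
- round_key_station: black plate of the round key, the key included. Origin: centre of the plate's underside, on the deck, 50 mm above the table; x points to the platter, as the scale's does.
- round_key_top (a point): centre of the top of the round key, 30 mm in diameter, 64 mm above the table when up. It moves with the key.
- round_key (a joint): how far the round key is pressed down, m: 0 = up, 0.006 = fully down. A spring raises it again: 1.5 N starts it, 4.5 N holds it fully down.
- square_key_top (a point): centre of the top of the square key, 28 x 28 mm, 64 mm above the table when up; not to be pressed.
- square_key (a joint): how far the square key is pressed down, m: 0 = up, 0.006 = fully down; springs back.
- tub: clear lidded plastic tub, 86 x 78 x 59 mm, standing on the scale's platter; leave it standing there. Origin under its centre.
- sauce_cup: bystander: small clear open cup, 65 mm wide, 33 mm tall, left of the scale. Origin under its centre.
- shaker: bystander: glass shaker with metal cap, 44 mm wide, 90 mm tall, right of the scale. Origin under its centre.
- roll: bystander: roll of white labels, 62 mm across, 28 mm tall, left of the platter. Origin under its centre.
- block: bystander: slotted aluminium ticket block, 32 x 92 x 30 mm, far left. Origin under its centre.
- lidded_tub: bystander: plastic tub with a snap lid, 86 x 78 x 59 mm, far left. Origin under its centre.
- spoon: bystander: metal spoon, 241 mm long, 20 mm high, lying far right. Origin under its centre.

How it is judged:
On the way, in this order (a step that is already met when the one before it is completed fails the run):
1. the rocker is tipped on (value of joint rocker above 0.3 rad), for 0.1 s.
2. the long key is down (value of joint long_key above 0.0045 m), for 0.1 s.
3. the round key is held down by the fingers (value of joint round_key above 0.004 m and contact force between the fingers and round_key_station above 0.8 N), for 0.2 s.
At the end, for the whole second after the job is handed in: The rocker is on (over 0.3 of 0.4 rad), the long key is down (over 4.5 of 6 mm), the fingers hold the round key down (over 4 of 6 mm, with over 0.8 N), the square key is up (under 2 mm), and the tub stands upright on the platter within 15 mm of its starting place (all of step 3 and value of joint rocker above 0.3 rad and value of joint long_key above 0.0045 m and value of joint square_key below 0.002 m and distance of tub from where it was at the start of the episode below 0.015 m and angle between tub's own z axis and vertical below 0.2 rad); the arm keeps its last pose, push and grip.
It fails at once if the long key is pressed (over 2 mm) before the rocker is on (value of joint long_key above 0.002 m and value of joint rocker below 0.3 rad).
It fails at once if the round key is pressed (over 2 mm) before the long key is down and the rocker on (value of joint round_key above 0.002 m and (value of joint long_key below 0.0045 m or value of joint rocker below 0.3 rad)).
It fails at once if the square key is pressed (over 2 mm) (value of joint square_key above 0.002 m).
It fails at once if the tub or another loose thing is lifted, carried or shifted by more than 15 mm (distance of any of tub, sauce_cup, shaker, roll, block, lidded_tub, spoon from where it was at the start of the episode above 0.015 m).
It also fails if it takes over 38 s, if anything falls off the work surface, if the arm or the gripper's body presses on something with over 40 N, if the wrist force passes 120 N, or if a joint passes its speed limit or range.

## Working session

There is one attempt and no reset: what is moved stays moved. The work goes in short steps, Python scripts to look and compute and a tool call to move; the robot and the scene stay as the last step left them, time stands still between calls to the robot, and variables do not carry over. Pictures are saved under pics/ and viewed, about 8 in all and at most 12, crops included, and the job is handed in when it is done.

Besides the shell and the picture viewer there is one more tool, called as a command line: name --argument value ..., lists and objects as JSON in quotes. apply_moves: Moves the arm, as the interface text tells. Shifts and turns lie within -1 to 1; 1 stands for 500 mm of shift or 2 rad of turn. Its arguments: {"type":"object","properties":{"motion":{"type":"array"},"force":{"type":"number"}},"required":["motion"]}

```bash
mkdir -p pics; cat > h.py <<'E'
import numpy as np, cv2
from workcell import get_state, read_camera, sign_off
from scipy.spatial.transform import Rotation as R
def pt(c,u,v,z=None):
    K=c["K"];T=c["world_from_camera"]
    d=np.array([(u-K[0,2])/K[0,0],-(v-K[1,2])/K[1,1],-1.])
    if z is None:
        return T[:3,:3]@(d*c["depth"][int(round(v)),int(round(u))])+T[:3,3]
    w=T[:3,:3]@d
    return T[:3,3]+w*(z-T[2,3])/w[2]
E
python3 - <<'E'
from h import *
import pickle
s=get_state();print({k:np.round(v,4) for k,v in s.items()});print(R.from_quat(s["tool_rot"]).as_matrix().round(3))
for n in("top","side"):
    c=read_camera(n);cv2.imwrite(f"pics/{n}0.png",c["frame"]);pickle.dump(c,open(n+".pkl","wb"));print(n,c["K"],c["world_from_camera"].round(3), [k for k in c])
E
```

```text
{'clock': np.float64(0.0), 'qpos': array([ 1.0748,  0.4119, -0.0127,  1.597 ,  0.0056,  1.1343, -0.0822]), 'joint_vel': array([ 0.0017, -0.0003, -0.0001, -0.0011,  0.0003, -0.0017,  0.0015]), 'joint_efforts': array([ 1.70000e-03, -5.87956e+01,  6.42700e-01, -2.91079e+01,
       -5.37000e-02,  1.84000e-02,  2.00000e-04]), 'tcp_pos': array([ 0.259 , -0.5682,  0.2408]), 'tool_rot': array([ 0.3827,  0.5953, -0.3822,  0.5942]), 'force': array([-0.4175, -0.1337, -0.5717]), 'torque': array([ 0.0215, -0.0214,  0.0156]), 'gripper_width': np.float64(0.0874)}
[[-0.001  0.91   0.415]
 [ 0.001  0.415 -0.91 ]
 [-1.    -0.    -0.002]]
top [[427.87173465   0.         278.98634521]
 [  0.         427.87173465 207.72921486]
 [  0.           0.           1.        ]] [[ 0.026  0.985 -0.172  0.327]
 [-1.     0.025 -0.01   0.017]
 [-0.006  0.173  0.985  1.382]
 [ 0.     0.     0.     1.   ]] ['frame', 'depth', 'K', 'world_from_camera']
side [[436.66176861   0.         275.17400556]
 [  0.         436.66176861 210.18903631]
 [  0.           0.           1.        ]] [[-0.936  0.187 -0.299  0.161]
 [-0.352 -0.44   0.826  1.058]
 [ 0.023  0.878  0.477  0.688]
 [ 0.     0.     0.     1.   ]] ['frame', 'depth', 'K', 'world_from_camera']
```

View pics/top0.png

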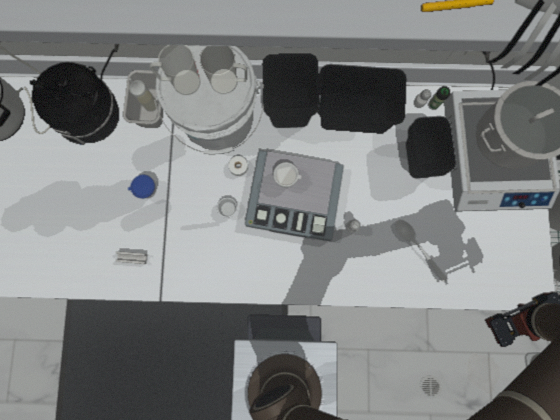

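The scale is at about (295,195). Its controls, left to right, look like square (262,214), round (281,217), long (300,221) and rocker (319,224). I'll enlarge this area.

```bash
python3 - <<'E'
from h import *
import pickle
c=pickle.load(open("top.pkl","rb"))
cv2.imwrite("pics/crop1.png",cv2.resize(c["frame"][140:250,215:375],None,fx=5,fy=5,interpolation=cv2.INTER_CUBIC))
for n,u,v in(("sq",262,214),("rd",281,217.5),("lg",300,221),("rk",319,224)):print(n,pt(c,u,v).round(3),pt(c,u,v,.064).round(3))
E
```

```text
sq [0.536 0.083 0.063] [0.536 0.083 0.064]
rd [0.527 0.024 0.063] [0.527 0.024 0.064]
lg [ 0.517 -0.035  0.064] [ 0.517 -0.035  0.064]
rk [ 0.51  -0.095  0.061] [ 0.509 -0.095  0.064]
```

View pics/crop1.png

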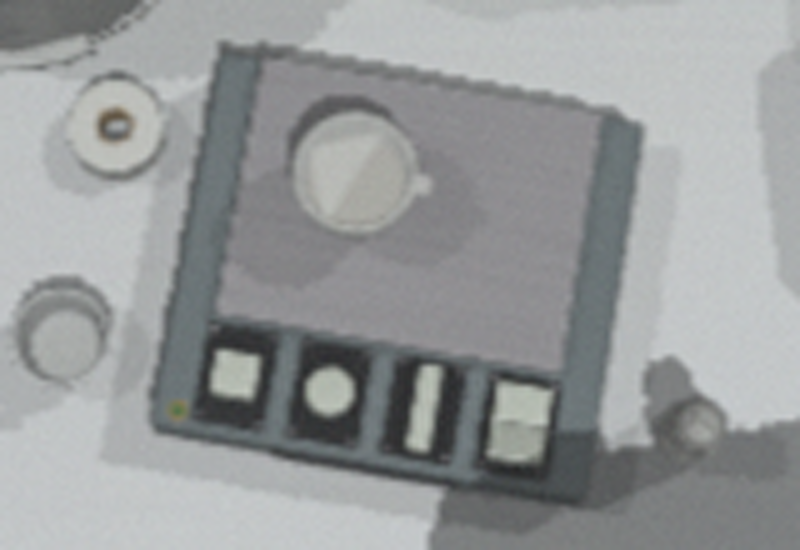

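```bash
cat >> h.py <<'E'
def go(p,yaw_to=None):
    "translation (tool units) from measured pose to world point p, in call-start tool axes"
    s=get_state();M=R.from_quat(s["tool_rot"]).as_matrix()
    print("trans",(M.T@(np.array(p)-s["tcp_pos"])/.5).round(4))
    if yaw_to is not None:
        print("ang",(R.from_matrix(M.T@yaw_to).as_rotvec()/2).round(4))
def down(yaw): # tool x down, jaw axis along -(scale y)
    z=np.array([np.sin(yaw),-np.cos(yaw),0]);x=np.array([0,0,-1.]);return np.c_[x,np.cross(z,x),z]
E
python3 - <<'E'
from h import *
import pickle
c=pickle.load(open("top.pkl","rb"))
P=[]
for x,y,z in((235,376,.064),(329,390,.064),(424,408,.064),(519,425,.062)):
    u=215+(x+.5)/5-.5;v=140+(y+.5)/5-.5
    P.append(pt(c,u,v,z)[:2])
P=np.array(P);print(P.round(4));print(np.linalg.norm(P[0]-P[3]))
d=P[0]-P[3];yaw=np.arctan2(-d[0],d[1]);m=P.mean(0);ex=np.array([np.cos(yaw),np.sin(yaw)]);ey=np.array([-ex[1],ex[0]])
Q=[m+ey*k for k in(.09,.03,-.03,-.09)];print("yaw",yaw,np.array(Q).round(4))
near=Q[3]-.02*ex;print("near",near.round(4))
go([*near,.20],down(yaw))
E
```

```text
[[ 0.5335  0.0846]
 [ 0.5262  0.0258]
 [ 0.5164 -0.0336]
 [ 0.5075 -0.0929]]
0.179429868687079
yaw -0.145737021196471 [[ 0.534   0.085 ]
 [ 0.5253  0.0256]
 [ 0.5165 -0.0337]
 [ 0.5078 -0.0931]]
near [ 0.488  -0.0902]
trans [ 0.0827  0.8134 -0.68  ]
ang [ 0.2868 -0.0007  0.0003]
```

apply_moves --motion '[{"translation":[0.0,0.81,-0.68],"angular":[0.287,0,0],"claw":-1},{"translation":[0.0,0.81,-0.68],"angular":[0.287,0,0],"claw":-1},{"translation":[0.0,0.81,-0.68],"angular":[0.287,0,0],"claw":-1},{"translation":[0.0,0.81,-0.68],"angular":[0.287,0,0],"claw":-1},{"translation":[0.0,0.81,-0.68],"angular":[0.287,0,0],"claw":-1},{"translation":[0.0,0.81,-0.68],"angular":[0.287,0,0],"claw":-1},{"translation":[0.0,0.81,-0.68],"angular":[0.287,0,0],"claw":-1},{"translation":[0.0,0.81,-0.68],"angular":[0.287,0,0],"claw":-1}]' --force 20

```text
clock: 1.1
tcp_pos: [0.4722, -0.1209, 0.2417]
tool_rot: [-0.535, -0.462, 0.535, -0.462]
force: [0.5, -0.8, 0.4]
gripper_width: 0.0114
```

```bash
python3 - <<'E'
from h import *
s=get_state();print(s["clock"],s["tcp_pos"],s["gripper_width"],s["qpos"].round(2))
go([.488,-.0902,.16],down(-.1457))
E
```

```text
1.1 [ 0.47219307 -0.12086496  0.24165802] 0.011403487095740638 [ 0.33  0.19 -0.21  1.91  0.04  1.05 -1.61]
trans [ 0.1633  0.0223 -0.0653]
ang [-0.0004  0.0001 -0.0001]
```

apply_moves --motion '[{"translation":[0.16,0.022,-0.065],"angular":[0,0,0],"claw":-1},{"translation":[0.16,0.022,-0.065],"angular":[0,0,0],"claw":-1},{"translation":[0.16,0.022,-0.065],"angular":[0,0,0],"claw":-1},{"translation":[0.16,0.022,-0.065],"angular":[0,0,0],"claw":-1}]'

```text
clock: 1.6
tcp_pos: [0.4877, -0.0929, 0.1625]
tool_rot: [0.535, 0.462, -0.535, 0.462]
force: [0.1, -0.3, 0.3]
gripper_width: 0.0005
```

```bash
python3 - <<'E'
from h import *
import pickle
s=get_state();print(s["clock"],s["tcp_pos"],s["gripper_width"],s["force"])
c=read_camera("wrist");pickle.dump(c,open("w1.pkl","wb"));cv2.imwrite("pics/w1.png",c["frame"])
go([.488,-.0902,.10],down(-.1457))
E
```

```text
1.6 [ 0.48772395 -0.09289062  0.16247916] 0.0004614340411054274 [ 0.11914643 -0.33673615  0.31043384]
trans [ 0.1256 -0.0009 -0.0057]
ang [-0.0008  0.0002 -0.0009]
```

View pics/w1.png

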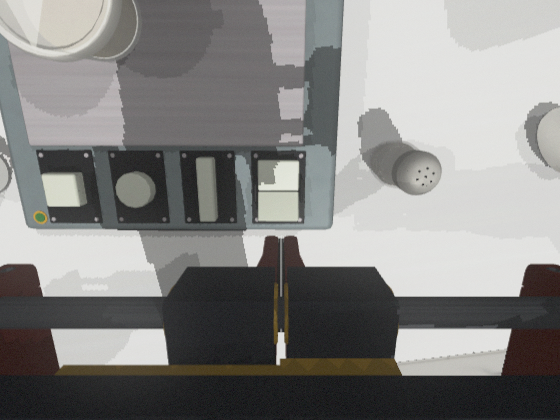

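The wrist view shows the rocker crease at (279,190), the long key's top at (206,189), the round key at (136,189) and the square key at (63,188). The fingertips are at about (281,240).

```bash
python3 - <<'E'
from h import *
import pickle
c=pickle.load(open("w1.pkl","rb"))
for n,u,v,z in(("sq",63,188,.064),("rd",136,189,.064),("lg",206,189,.064),("rk",279,190,.062),("near",279,214,.068)):print(n,pt(c,u,v).round(4),pt(c,u,v,z).round(4))
E
```

```text
sq [0.5389 0.0813 0.0618] [0.539  0.0796 0.064 ]
rd [0.5292 0.022  0.0618] [0.5294 0.0208 0.064 ]
lg [ 0.5206 -0.0351  0.0612] [ 0.521  -0.0359  0.064 ]
rk [ 0.5087 -0.0944  0.0506] [ 0.511  -0.0948  0.062 ]
near [ 0.4923 -0.0921  0.0682] [ 0.4922 -0.092   0.068 ]
```

apply_moves --motion '[{"translation":[0.06,0,-0.004],"angular":[0,0,0],"claw":-1},{"translation":[0.12,0,-0.004],"angular":[0,0,0],"claw":-1},{"translation":[0.13,0,-0.004],"angular":[0,0,0],"claw":-1},{"translation":[0.14,0,-0.004],"angular":[0,0,0],"claw":-1},{"translation":[0.15,0,-0.004],"angular":[0,0,0],"claw":-1},{"translation":[0.16,0,-0.004],"angular":[0,0,0],"claw":-1},{"translation":[0.165,0,-0.004],"angular":[0,0,0],"claw":-1},{"translation":[0.165,0,-0.004],"angular":[0,0,0],"claw":-1}]'

```text
clock: 2.65
tcp_pos: [0.4876, -0.0904, 0.0809]
tool_rot: [-0.535, -0.462, 0.535, -0.462]
force: [-9.1, 0.8, 23.8]
gripper_width: 0.0005
```

Force has risen to 24 N at tip height 62 mm, so the rocker has bottomed. I'll rise and check.

apply_moves --motion '[{"translation":[0,0,0],"angular":[0,0,0],"claw":-1},{"translation":[-0.05,0,0],"angular":[0,0,0],"claw":-1},{"translation":[-0.09,0,0],"angular":[0,0,0],"claw":-1},{"translation":[-0.09,0.046,-0.13],"angular":[0,0,0],"claw":-1},{"translation":[-0.09,0.046,-0.13],"angular":[0,0,0],"claw":-1},{"translation":[-0.09,0.046,-0.13],"angular":[0,0,0],"claw":-1}]'

```text
clock: 3.4
tcp_pos: [0.5201, -0.0287, 0.124]
tool_rot: [0.535, 0.463, -0.535, 0.463]
force: [-0.0, -1.0, -0.1]
gripper_width: 0.0003
```

```bash
python3 - <<'E'
from h import *
s=get_state();print(s["clock"],s["tcp_pos"],s["force"])
c=read_camera("wrist");cv2.imwrite("pics/w2.png",c["frame"])
for x,y,n in((-.02,0,'near'),(.02,0,'far')):
    ex=np.array([.9894,-.1452]);p=np.array([.510,-.0942])+x*ex
    T=np.linalg.inv(c["world_from_camera"]);q=T[:3,:3]@[*p,.064]+T[:3,3];K=c["K"];u=K[0,2]-K[0,0]*q[0]/q[2];v=K[1,2]+K[1,1]*q[1]/q[2]
    print(n,u,v,pt(c,u,v))
go([.5187,-.0348,.09],down(-.1457))
E
```

```text
3.4 [ 0.5200678  -0.02871242  0.12397942] [-0.03326265 -1.01204535 -0.06774881]
near 371.13526847197767 259.3839816198554 [ 0.48870843 -0.09208011  0.06099183]
far 375.6492029849595 206.62608488086678 [ 0.53164605 -0.09533386  0.07011601]
trans [ 0.0677 -0.0003  0.0102]
ang [-0.0002  0.0003  0.0002]
```

View pics/w2.png

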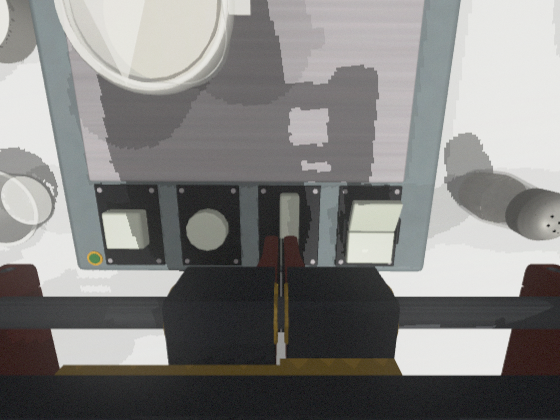

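The rocker is on: its near half is at 61 mm and its far half is raised to 70 mm. The long key at (289,215) is about 5 mm to the right of the fingertips at (281,240), matching the computed correction.

apply_moves --motion '[{"translation":[0.0,0,0.01],"angular":[0,0,0],"claw":-1},{"translation":[0.05,0,0.01],"angular":[0,0,0],"claw":-1},{"translation":[0.07,0,0.01],"angular":[0,0,0],"claw":-1},{"translation":[0.08,0,0.01],"angular":[0,0,0],"claw":-1},{"translation":[0.09,0,0.01],"angular":[0,0,0],"claw":-1},{"translation":[0.1,0,0.01],"angular":[0,0,0],"claw":-1},{"translation":[0.102,0,0.01],"angular":[0,0,0],"claw":-1},{"translation":[0.102,0,0.01],"angular":[0,0,0],"claw":-1}]'

```text
clock: 4.45
tcp_pos: [0.5193, -0.0347, 0.0769]
tool_rot: [-0.535, -0.461, 0.535, -0.463]
force: [-15.5, -2.8, 44.2]
gripper_width: 0.0007
```

apply_moves --motion '[{"translation":[0,0,0],"angular":[0,0,0],"claw":-1},{"translation":[-0.05,0,0],"angular":[0,0,0],"claw":-1},{"translation":[-0.105,0,0],"angular":[0,0,0],"claw":-1},{"translation":[-0.105,0,-0.117],"angular":[0,0,0],"claw":-1},{"translation":[-0.105,0,-0.117],"angular":[0,0,0],"claw":-1},{"translation":[-0.105,0,-0.117],"angular":[0,0,0],"claw":-1}]'

```text
clock: 5.2
tcp_pos: [0.5277, 0.0237, 0.1256]
tool_rot: [-0.535, -0.462, 0.535, -0.463]
force: [-0.2, 0.2, -0.1]
gripper_width: 0.0006
```

```bash
python3 - <<'E'
from h import *
s=get_state();print(s["clock"],s["tcp_pos"],s["force"])
c=read_camera("wrist");cv2.imwrite("pics/w3.png",c["frame"])
ex=np.array([.9894,-.1452])
for n,p,z in(('near',np.array([.490,-.0915]),.062),('far',np.array([.530,-.097]),.07),('long',np.array([.5187,-.0348])+.012*ex,.058),('long-',np.array([.5187,-.0348])-.012*ex,.058),('sq',np.array([.536,.082]),.064),('rd',np.array([.535,.0235]),.064)):
    T=np.linalg.inv(c["world_from_camera"]);q=T[:3,:3]@[*p,z]+T[:3,3];K=c["K"];u=K[0,2]-K[0,0]*q[0]/q[2];v=K[1,2]+K[1,1]*q[1]/q[2]
    print(n,u,v,pt(c,u,v))
go([.527,.0235,.09],down(-.1457))
E
```

```text
5.2 [0.52774991 0.02374859 0.12563991] [-0.21811143  0.19743211 -0.14316111]
near 440.9957475099868 257.4054588626919 [ 0.4892672  -0.09220924  0.06061509]
far 454.7040120009606 207.80477372694796 [ 0.52938962 -0.09798317  0.06824652]
long 361.87630694318716 214.53037421810242 [ 0.52980255 -0.03711069  0.05563311]
long- 359.63629566358196 245.21490492076512 [ 0.50616422 -0.03339529  0.05648889]
sq 199.3259936125345 232.67747784831647 [0.53533646 0.08272118 0.06184816]
rd 279.7428948395656 222.712585399175 [0.53442067 0.02358834 0.06215071]
trans [ 0.071  -0.0014 -0.0009]
ang [-0.0005  0.0003  0.0001]
```

View pics/w3.png

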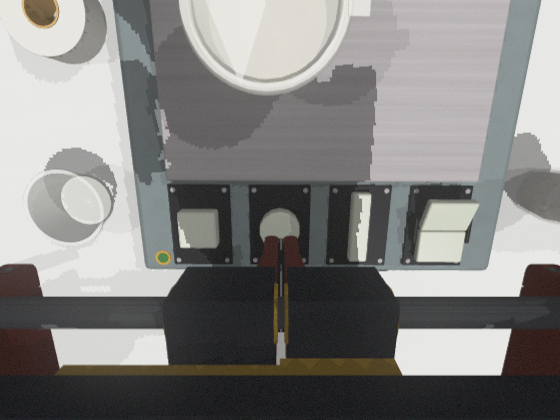

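The fingertips at (281,240) are centred on the round key at (279,225). The long key reads about 56 mm, down from about 61, and the rocker is still on. Next I'll press and hold the round key.

apply_moves --motion '[{"translation":[0.04,0,0],"angular":[0,0,0],"claw":-1},{"translation":[0.07,0,0],"angular":[0,0,0],"claw":-1},{"translation":[0.08,0,0],"angular":[0,0,0],"claw":-1},{"translation":[0.09,0,0],"angular":[0,0,0],"claw":-1},{"translation":[0.1,0,0],"angular":[0,0,0],"claw":-1},{"translation":[0.102,0,0],"angular":[0,0,0],"claw":-1},{"translation":[0.102,0,0],"angular":[0,0,0],"claw":-1},{"translation":[0.102,0,0],"angular":[0,0,0],"claw":-1}]'

```text
clock: 6.25
tcp_pos: [0.5277, 0.0232, 0.077]
tool_rot: [-0.535, -0.462, 0.535, -0.462]
force: [-8.9, -1.7, 27.2]
gripper_width: 0.0002
```

```bash
python3 - <<'E'
from h import *
s=get_state();print(s["clock"],s["tcp_pos"],s["force"])
c=read_camera("wrist");cv2.imwrite("pics/w4.png",c["frame"])
s=get_state();print(s["clock"],s["tcp_pos"],s["force"])
E
```

```text
6.25 [0.5276815  0.02320499 0.07698728] [-8.91640585 -1.72446304 27.20696351]
6.3 [0.52765675 0.02322969 0.07698673] [-10.3244595   -2.17981733  25.86449531]
```

View pics/w4.png

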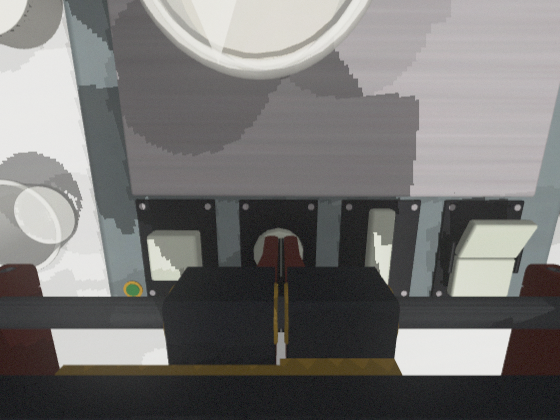

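The fingers are on the round key at (280,248) with a tip height of 58 mm, its lower stop, and about 26 N of force. The long key is down, the rocker is on, and the square key and tub are untouched.

```bash
python3 -c "
from h import *
print(sign_off())"
```

```text
the job is handed in; nothing more can be done
None
```

I tipped the rocker on, pressed the long key down, then pressed the round key down and handed the job in at about 6.3 s while still holding it. `sign_off` gives no verdict, so these are my last checks:

| Check | Reading |
|---|---|
| Rocker | Near half at about 61 mm, far half raised to about 68–70 mm, so it is on |
| Long key | Pressed to its stop at 58 mm (44 N); afterwards the wrist camera read about 56 mm, down from 61, so it stayed down |
| Round key | Held at its stop, fingertip height 58 mm, with about 26 N upward force on the tool |
| Square key, tub and bystanders | Square key still up before the last press; it and the tub looked untouched afterwards. Of the bystanders, I only glimpsed those in the wrist view, and they showed no shift |

No check failed. The top and wrist cameras disagreed by up to about 5 mm on the control positions, so I used values in between. The wrist depth also reads about 2 mm low, so the long key is judged from the change in reading. I did not measure the tub's position before and after.

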